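# Hold the sprung lid at its set mark for loading

### The arm

A 6-joint arm with a two-finger parallel gripper is mounted at the origin on a cart in front of the work surface, level with it; the furniture and walls round the work are solid. World frame = base frame: x ahead of the robot, y to its left, z up, the work surface at z = 0. Lengths are in mm, angles in rad, forces in N, time in s.
With the tool pointing down it reaches from about 400 to 925 mm from the base axis. Payload 12.5 kg.
Tool frame: the origin (TCP) lies on the mounting face of the last link; the fingertips stand 190 mm ahead of it and the grasp point (between the pads) lies 171 mm ahead of it; z points along the fingers, y is the line along which they close (so a half turn about z gives the same grasp; the last joint's range is limited). The gripper opens to 95 mm and grips with 3 to 60 N. Pads are 20 mm wide; open, the fingers measure 119 mm over their backs; the gripper's body (75 mm by 180 mm) begins 59 mm behind the grasp point.
Start: joints at [-0.106, 0.491, 1.559, -0, 1.092, -0.106], TCP at [625, 0.023, 404.761] pointing down, gripper open.
Joint ranges: [-3.1, 3.1], [-0.84, 2.19], [0.05, 2.79], [-1.13, 4.28], [0.06, 2.93], [-2.69, 2.69]. Speed limits (rad/s): [2.22, 2.22, 2.79, 3.14, 3.14, 3.14].

### API

Orientations are given as [roll, pitch, yaw] about the fixed x, y, z axes, in that order (R = Rz(yaw) Ry(pitch) Rx(roll)).
In Python, from cell import * gives the robot as it stands.
- The arm moves only by the tool arm_command, never from a script. Its argument "rows" is a list that holds one entry, the list of rows, each a list of 7 numbers: the shift along the tool's x, y, z normalised to -1 to 1, where 1 is 0.15 m, then the turn, a rotation vector about the tool's x, y, z normalised to -1 to 1, where 1 is 360 degrees, then the opening, from -1 (shut) to 1 (fully open). A call has 1 to 10 rows; each row is the pose to reach, as a shift and turn from the pose commanded when the call began, along the tool's axes at that moment, turning the shorter way round; what a row does not reach only later rows make up. A row lasts 1/12 s, in which the tool goes at most 41.7 mm and 7.16 degrees, less where a joint would pass 70% of its speed; a pose out of reach is approached as far as the arm can. A call with a number of a shift or a turn outside -1 to 1 is refused whole. A call with a gripper value outside its range is refused whole. The fingers move at their own pace and stop on an object; the grip force is fixed at half the most. Time passes only in rows, so rows that repeat a pose let the fingers close. It gives the time, the measured TCP pose, the force, the opening and the grip force at its end, in the units of the state.
- state(): the state, without advancing time (a new reading comes with each control period).
- read_camera(name): name is "scene" or "side" or "wrist"; returns (picture, depth): 400x640x3 uint8, red, green, blue; 400x640 float32, mm along the optical axis (not along the pixel's ray), 0 where there is no reading.
- get_calibration(name): a dict with "camera_matrix" (3x3 intrinsics, pixels), "position" and "orientation" of the camera in the world; the wrist camera has in their place "hand_eye" (4x4, takes a point from camera to tool coordinates, whose origin is the TCP and whose axes are the flange's). Camera axes: x right, y up, looking along -z (the intrinsics and any distortion apply to the point x, -y, -z); pixel columns grow to the right and rows downward; lengths in mm; the calibration is good to about 2 mm. A picture is of the moment at which its call begins: read the wrist's pose just before it. get_calibration takes no time and is no camera call.
- job_done(): hands the job in; it is judged then, once.
The state is a dict: "t": time; "joints": joint angles; "qvel": joint speeds; "tau": joint torques, N m; "eef_pos": TCP position; "tcp_rot": TCP orientation; "ft_force": force on the tool from outside, world axes, zero at the start; "moment": the same for the moment, N m; "opening": opening from 0.0 (shut) to 1.0 (fully open); "grip_force": force on a finger pad.
Only numpy, scipy, OpenCV 4.12 (cv2) and the standard library are available. Lean on these libraries where they do the work, as an engineer would, in place of code of your own. Each camera call takes 0.05 s, during which the arm holds its last target. There are 200 camera calls.

### The job

One of the two sprung-lid instrument boxes has the perforated instrument cassette lying in front of it, waiting to be loaded. Lift the lid of that box against its spring until the lid's pointer stands level with the marker set on the arc at the box's side, and finish holding it steady there with the gripper, so that a colleague can slip the cassette in. Leave the other box shut, both markers where they are set, and everything else on the worktop where it lies.

Things in the scene. Friction and masses are not known exactly. Their poses are not given: they have to be found in the camera images.
- left_box: the left (+y) of two like sprung-lid steel instrument boxes, fixed: 110 (x) x 200 (y) x 75 mm high. Origin: centre of the underside; +x to its back (hinge side), -x to its front, z up; turned up to 0.1 rad. A 5 mm rod arc stands at its right (-y) side, 107 mm from the middle plane, radius 128 mm about the hinge line, rising 110 mm above the box's top
- left_box_lid: the lid of left_box: steel sheet 112 x 200 x 3 mm. Origin: middle of the hinge line; axes as the box's when shut. It opens by turning about its +y axis (front edge rises) from 0 to at most 1.2 rad. Spring and weight close it: about 3 N at the bar handle when shut, about 6 N at 0.85 rad
- left_box_bar (a point): middle of the bar handle on the lid of left_box: black round bar 10 mm thick, 80 mm long along the box's y, 37 mm ahead of the lid's front edge on a 6 mm steel arm at each end; fingers pass before and behind it and it can turn between them. Shut: 147 mm ahead of the hinge line, 4 mm above it, 79 mm above the worktop
- left_box_pointer (a point): tip of the pointer nib at the right-hand (-y) edge of the lid of left_box, 108 mm from the hinge line, 107 mm to the right of the box's middle plane; moves with the lid
- left_box_mark (a point): the spot that the marker of left_box points at; the lid's pointer tip coincides with it when exactly level. The marker is a dark steel block 18 x 12 x 16 mm clamped on the arc, its short point facing the hinge, set between 0.45 and 0.85 rad above the shut lid, held by friction
- left_box_hinge (a point): middle of the hinge line of the lid of left_box, which runs along the box's y at its top rear edge; 55 mm behind the box's middle, 75 mm above the worktop
- right_box: the right (-y) of two like sprung-lid steel instrument boxes, fixed: 110 (x) x 200 (y) x 75 mm high. Origin: centre of the underside; +x to its back (hinge side), -x to its front, z up; turned up to 0.1 rad. A 5 mm rod arc stands at its right (-y) side, 107 mm from the middle plane, radius 128 mm about the hinge line, rising 110 mm above the box's top
- right_box_lid: the lid of right_box: steel sheet 112 x 200 x 3 mm. Origin: middle of the hinge line; axes as the box's when shut. It opens by turning about its +y axis (front edge rises) from 0 to at most 1.2 rad. Spring and weight close it: about 3 N at the bar handle when shut, about 6 N at 0.85 rad
- right_box_bar (a point): middle of the bar handle on the lid of right_box: black round bar 10 mm thick, 80 mm long along the box's y, 37 mm ahead of the lid's front edge on a 6 mm steel arm at each end; fingers pass before and behind it and it can turn between them. Shut: 147 mm ahead of the hinge line, 4 mm above it, 79 mm above the worktop
- right_box_pointer (a point): tip of the pointer nib at the right-hand (-y) edge of the lid of right_box, 108 mm from the hinge line, 107 mm to the right of the box's middle plane; moves with the lid
- right_box_mark (a point): the spot that the marker of right_box points at; the lid's pointer tip coincides with it when exactly level. The marker is a dark steel block 18 x 12 x 16 mm clamped on the arc, its short point facing the hinge, set between 0.45 and 0.85 rad above the shut lid, held by friction
- right_box_hinge (a point): middle of the hinge line of the lid of right_box, which runs along the box's y at its top rear edge; 55 mm behind the box's middle, 75 mm above the worktop
- cassette: instrument cassette, flat perforated metal box 72 x 180 x 28 mm, loose, long side along y, lying about 125 mm ahead of the middle of one of the boxes (partly under the edge of its bar handle, 45 mm below the bar); it marks the box to open. Origin: centre of the underside
- needle_holder: needle holder, scissor-like steel instrument 61 x 143 x 9 mm lying in front of the other box; leave it. Origin: centre of the underside
- marker_pen: marker pen 17 x 135 x 16 mm lying between the boxes; leave it. Origin: centre of the underside
- timer: minute timer 52 x 68 x 66 mm standing behind at the right; leave it. Origin: centre of the underside
- indicator_tape: roll of tape 96 x 95 x 25 mm lying at the left; leave it. Origin: centre of the underside
- swab_jar: lidded jar 68 mm across, 75 mm high, standing at the left; leave it. Origin: centre of the underside

How it is judged (in metres and radians):
At the end, for the whole second after the job is handed in: The lid of the box with the cassette in front stands with its pointer tip within 8 mm of the point its marker shows, still (under 0.1 rad/s), carried by the fingers (over 0.8 N on the lid); the other lid is shut (pointer within 4 mm of its start); all this through the last second (((horizontal distance between cassette and left_box below 0.18 m and distance between left_box_pointer and left_box_mark below 0.008 m and angular speed of left_box_lid below 0.1 rad/s and contact force between the fingers and left_box_lid above 0.8 N and distance of right_box_pointer from where it was at the start of the episode below 0.004 m) or (horizontal distance between cassette and right_box below 0.18 m and distance between right_box_pointer and right_box_mark below 0.008 m and angular speed of right_box_lid below 0.1 rad/s and contact force between the fingers and right_box_lid above 0.8 N and distance of left_box_pointer from where it was at the start of the episode below 0.004 m))); the arm keeps its last pose, push and grip.
It fails at once if a marker is shifted by more than 5 mm (distance of any of left_box_mark, right_box_mark from where it was at the start of the episode above 0.005 m).
It fails at once if the lid of the box without the cassette is lifted (pointer by more than 12 mm) ((horizontal distance between needle_holder and left_box below 0.18 m and distance of left_box_pointer from where it was at the start of the episode above 0.012 m) or (horizontal distance between needle_holder and right_box below 0.18 m and distance of right_box_pointer from where it was at the start of the episode above 0.012 m)).
It fails at once if a loose thing on the worktop is moved by more than 20 mm (distance of any of cassette, needle_holder, marker_pen, timer, indicator_tape, swab_jar from where it was at the start of the episode above 0.02 m).
It also fails if it takes over 35 s, if anything falls off the work surface, if the arm or the gripper's body presses on something with over 40 N, if the wrist force passes 120 N, or if a joint passes its speed limit or range.

## Working session

There is one attempt and no reset: what is moved stays moved. The work goes in short steps, Python scripts to look and compute and a tool call to move; the robot and the scene stay as the last step left them, time stands still between calls to the robot, and variables do not carry over. Pictures are saved under pics/ and viewed, at most 10 in all, crops included, and the job is handed in when it is done.

Besides the shell and the picture viewer there is one more tool, called in YAML: its name, and indented under it one key for each argument. arm_command: Moves the arm, as the interface text tells. Its arguments: {"type":"object","properties":{"rows":{"type":"array","items":{"type":"array","items":{"type":"array","items":{"type":"number","minimum":-1,"maximum":1}}}}},"required":["rows"]}

```bash
ls; mkdir -p pics; cat > h.py <<'E'
from cell import *
import numpy as np, cv2
from scipy.spatial.transform import Rotation as R
def cam(n):
    s=state(); im,d=read_camera(n); c=get_calibration(n)
    return s,im,d,c
def T(n,c,s):
    M=np.eye(4)
    if n=="wrist":
        M[:3,:3]=R.from_euler('xyz',s['tcp_rot']).as_matrix(); M[:3,3]=s['eef_pos']; return M@np.array(c['hand_eye'])
    o=np.array(c['orientation'])
    M[:3,:3]=o if o.shape==(3,3) else R.from_euler('xyz',o).as_matrix(); M[:3,3]=c['position']; return M
def cloud(n,d,c,s):
    K=np.array(c['camera_matrix']); v,u=np.mgrid[:400,:640]
    P=np.stack([(u-K[0,2])/K[0,0]*d,-(v-K[1,2])/K[1,1]*d,-d],-1)
    M=T(n,c,s); return P@M[:3,:3].T+M[:3,3]
def save(n,im): cv2.imwrite(n,im[...,::-1])
E
python3 - <<'E'
from h import *
print(state())
for n in ("scene","side","wrist"):
    s,im,d,c=cam(n); print(n,c); save(f'pics/{n}0.png',im)
    np.savez(f'{n}0.npz',im=im,d=d,P=cloud(n,d,c,s))
E
```

```text
pics
{'t': 0.0, 'joints': array([-1.05573578e-01,  4.91515393e-01,  1.55945469e+00, -4.89899256e-06,
        1.09173515e+00, -1.05582719e-01]), 'qvel': array([ 0.00144488,  0.00098653,  0.00082799, -0.00172532, -0.00029753,
        0.00044079]), 'tau': array([-9.52334158e-04, -6.12640929e+01, -2.58175153e+01,  6.92750537e-02,
        4.83079045e-02, -1.38641695e-05]), 'eef_pos': array([6.24953369e+02, 4.38204269e-02, 4.04187278e+02]), 'tcp_rot': array([-3.14048582e+00, -1.12929613e-04,  1.57080766e+00]), 'ft_force': array([ 0.28258799, -0.75652236, -0.34188156]), 'moment': array([-0.00153066,  0.04717078,  0.02707108]), 'grip_force': 0.0, 'opening': 1.0036059953699912}
scene {'camera_matrix': array([[403.9388101 ,   0.        , 316.34464037],
       [  0.        , 403.9388101 , 198.84315856],
       [  0.        ,   0.        ,   1.        ]]), 'position': array([ 241.72739519, -432.98630709,  749.11912261]), 'orientation': array([ 0.817773  ,  0.01525079, -0.48391374])}
side {'camera_matrix': array([[405.3188371 ,   0.        , 311.79130234],
       [  0.        , 405.3188371 , 205.27791883],
       [  0.        ,   0.        ,   1.        ]]), 'position': array([ 194.66010894, 1088.86641535,  643.20606991]), 'orientation': array([ 1.06121229,  0.01134586, -2.73303553])}
wrist {'camera_matrix': array([[291.35640654,   0.        , 317.972981  ],
       [  0.        , 291.35640654, 196.21734261],
       [  0.        ,   0.        ,   1.        ]]), 'hand_eye': array([[-8.75684797e-05,  9.65806812e-01,  2.59262791e-01,
         7.24681747e+01],
       [ 9.99999543e-01,  3.31341239e-04, -8.96554360e-04,
        -2.86011012e-01],
       [-9.51802762e-04,  2.59262594e-01, -9.65806400e-01,
         1.95612643e+01],
       [ 0.00000000e+00,  0.00000000e+00,  0.00000000e+00,
         1.00000000e+00]])}
```

View pics/scene0.png

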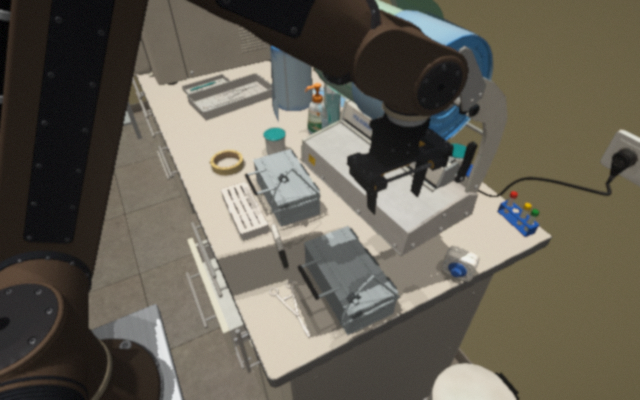

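View pics/wrist0.png

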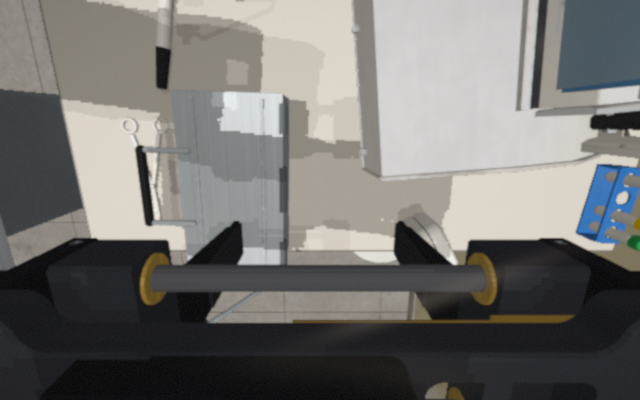

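View pics/side0.png

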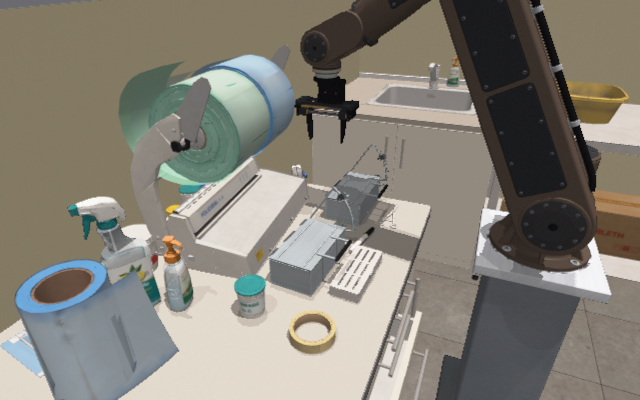

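The cassette (side 357,272; scene 243,212) lies in front of the left box (scene 287,185). The needle holder lies before the right one. The left marker appears near scene (282,178) and side (340,197).

```bash
python3 - <<'E'
from h import *
for n,rc in (("side",(180,300,250,410)),("scene",(120,250,215,330))):
    f=np.load(n+'0.npz'); r0,r1,c0,c1=rc
    P=f['P'][r0:r1,c0:c1]; im=f['im'][r0:r1,c0:c1]; d=f['d'][r0:r1,c0:c1]
    m=(d>0)&(abs(P[...,2]-76)<5)
    q=P[m]; k=(q[:,0]>400)&(q[:,0]<900)
    q=q[k]; print(n,len(q),cv2.minAreaRect(q[:,:2].astype(np.float32)),np.percentile(q,[2,50,98],axis=0).round())
    h=(d>0)&(P[...,2]>95)&(P[...,2]<240)&(P[...,0]>400)&(P[...,0]<900)
    q=P[h]; vv,uu=np.nonzero(h); print('high',len(q)); 
    for i in range(0,len(q),max(1,len(q)//40)): print(uu[i]+c0,vv[i]+r0,q[i].round(),im[vv[i],uu[i]])
    save(f'pics/{n}crop.png',cv2.resize(im,None,fx=5,fy=5,interpolation=cv2.INTER_CUBIC)[:600,:800])
E
```

```text
side 3830 ((579.971435546875, 235.01019287109375), (635.4205932617188, 284.0981750488281), 89.10749816894531) [[472. -36.  72.]
 [545. 317.  78.]
 [688. 531.  81.]]
high 243
250 180 [829. 123.  99.] [64 61 59]
256 180 [810. 118. 101.] [141 139 137]
250 181 [827. 127.  98.] [53 51 49]
256 181 [809. 120.  98.] [140 137 135]
255 182 [807. 129.  99.] [140 137 135]
256 183 [805. 128.  96.] [221 213 206]
254 184 [805. 139.  97.] [179 172 166]
257 185 [794. 140.  96.] [224 218 210]
251 187 [805. 158.  96.] [178 170 165]
252 188 [798. 163.  96.] [224 217 210]
251 189 [798. 170.  96.] [223 218 209]
336 189 [507. 227. 178.] [179 183 185]
335 190 [508. 230. 177.] [100 103 104]
331 191 [519. 229. 171.] [118 121 121]
337 192 [503. 229. 172.] [129 132 133]
329 193 [525. 229. 164.] [111 113 114]
343 193 [487. 229. 172.] [89 93 95]
340 194 [494. 232. 169.] [66 68 70]
326 195 [534. 226. 155.] [105 108 109]
341 195 [491. 233. 168.] [50 52 53]
327 196 [531. 228. 154.] [109 113 114]
342 196 [488. 234. 165.] [52 53 55]
338 197 [498. 234. 161.] [55 56 58]
344 197 [483. 232. 163.] [79 81 83]
338 198 [499. 
[... 1808 characters left out ...]
]
281 181 [485. 221. 157.] [ 98 101 100]
286 181 [494. 213. 159.] [106 110 108]
280 182 [483. 223. 153.] [119 123 122]
306 182 [547. 221. 129.] [121 126 125]
280 183 [484. 225. 148.] [142 147 147]
279 184 [481. 226. 146.] [140 146 145]
278 185 [478. 225. 145.] [138 145 143]
277 186 [476. 227. 141.] [141 146 146]
275 187 [472. 228. 139.] [140 146 144]
313 187 [565. 220. 106.] [150 155 154]
313 188 [565. 220. 103.] [132 137 135]
314 189 [567. 219.  99.] [131 134 133]
275 191 [469. 223. 131.] [133 139 137]
273 194 [465. 226. 122.] [141 147 144]
274 195 [466. 225. 119.] [132 138 136]
274 197 [465. 222. 116.] [141 145 145]
272 200 [461. 228. 103.] [ 97 101  99]
271 202 [458. 228.  98.] [95 98 97]
```

View pics/scenecrop.png

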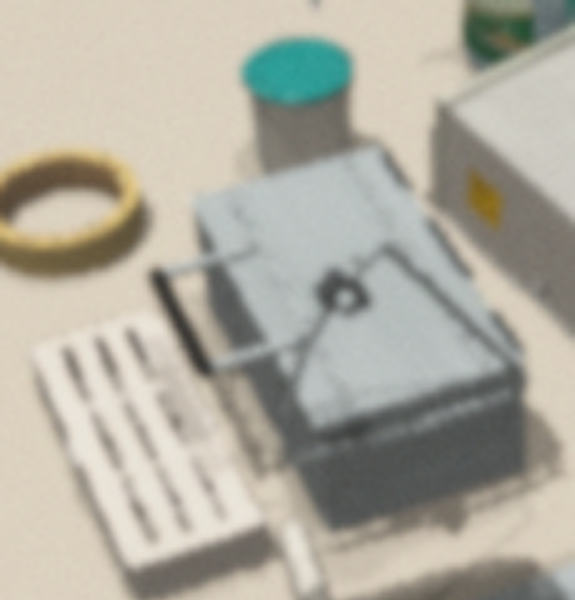

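The left box's marker block is at scene (283,179), about (487, 226, 165) mm. I'll move the wrist camera closer for an accurate fit.

arm_command:
  rows:
    - [[0.8,-0.3,0,0,0,0,1],[0.8,-0.3,0,0,0,0,1],[0.8,-0.3,0,0,0,0,1],[0.8,-0.3,0,0,0,0,1]]

```text
t: 0.48
eef_pos: [577.8, 124.6, 404.7]
tcp_rot: [-3.14, -0.001, 1.574]
ft_force: [0.2, -0.6, 0.3]
opening: 0.999
grip_force: 0.0
```

arm_command:
  rows:
    - [[0.73,-0.3,0,0,0,0,1],[0.73,-0.3,0,0,0,0,1],[0.73,-0.3,0,0,0,0,1],[0.73,-0.3,0,0,0,0,1],[0.73,-0.3,0,0,0,0,1]]

```text
t: 0.9
eef_pos: [534.4, 230.9, 404.7]
tcp_rot: [-3.142, 0.0, 1.574]
ft_force: [-0.2, -0.3, 0.1]
opening: 1.0
grip_force: 0.0
```

```bash
python3 - <<'E'
from h import *
n="wrist"; s,im,d,c=cam(n); print(s['t'],s['eef_pos'],s['tcp_rot'],s['ft_force']); save(f'pics/{n}1.png',im)
np.savez(f'{n}1.npz',im=im,d=d,P=cloud(n,d,c,s))
E
```

```text
0.9 [534.3614189  230.92536857 404.67860382] [-3.14155522e+00  1.18981828e-04  1.57381736e+00] [-0.15349796 -0.33092527  0.12584372]
```

View pics/wrist1.png

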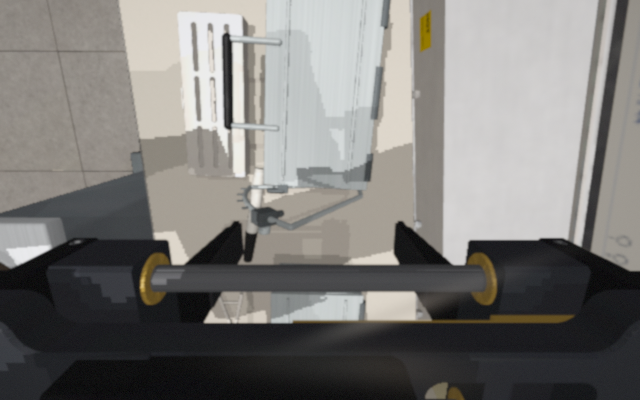

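The left bar runs (227,37)–(229,128), its marker is at (265,215) with its point toward (282,213), and the lid's near edge is at about row 185.

```bash
python3 - <<'E'
from h import *
f=np.load('wrist1.npz'); P=f['P']; im=f['im'].astype(int); d=f['d']
def reg(r0,r1,c0,c1,zl,zh,br=(0,255)):
    g=im[r0:r1,c0:c1].mean(-1); p=P[r0:r1,c0:c1]
    m=(d[r0:r1,c0:c1]>0)&(p[...,2]>zl)&(p[...,2]<zh)&(g>=br[0])&(g<=br[1]); return p[m]
b=reg(30,135,215,240,60,100,(0,60)); print('bar',len(b),np.percentile(b,[2,50,98],axis=0).round(1))
v=cv2.fitLine(b[:,:2].astype(np.float32),cv2.DIST_HUBER,0,.01,.01).ravel(); print('dir',v, 'mid y',(b[:,1].min()+b[:,1].max())/2)
l=reg(5,184,255,395,70,84); 
for y in range(240,440,25):
    q=l[abs(l[:,1]-y)<4]; print(y,len(q),q[:,0].min().round(1) if len(q) else'',q[:,0].max().round(1) if len(q) else'')
print('lid z',np.median(l[:,2]),'ymin',np.percentile(l[:,1],[0.5,1]))
m=reg(200,232,240,300,120,220); print('mark region',len(m))
for r in range(200,232,2):
    print(r,' '.join(f"{P[r,c,0]:.0f},{P[r,c,2]:.0f}" for c in range(246,300,4)))
print(P[213,268],P[213,264])
k=reg(170,180,190,245,10,60);print('cassette',np.percentile(k,[2,50,98],axis=0).round(1))
np.set_printoptions(linewidth=200)
E
python3 - <<'E'
import cv2,numpy as np
im=cv2.imread('pics/wrist1.png')[170:245,235:335]
cv2.imwrite('pics/m.png',cv2.resize(im,None,fx=8,fy=8,interpolation=cv2.INTER_CUBIC))
E
```

```text
bar 503 [[441.7 295.4  80.9]
 [446.8 338.5  83.5]
 [450.5 376.9  85.3]]
dir [5.5328310e-02 9.9846822e-01 4.4701416e+02 3.3738876e+02] mid y 336.18539682743057
240 752 474.7 590.9
265 843 475.7 591.8
290 888 470.1 589.8
315 1000 479.2 595.1
340 957 481.4 596.7
365 1048 482.4 594.2
390 1145 484.6 599.7
415 0  
lid z 77.55401968627163 ymin [236.11447979 237.16830034]
mark region 842
200 468,125 444,13 450,17 455,14 458,1 463,-0 469,-0 474,2 480,1 534,385 490,-1 496,0 501,-1 507,1
202 469,132 444,14 450,16 455,14 458,0 463,1 469,1 474,1 480,0 485,1 491,2 496,2 502,-0 507,1
204 470,135 474,139 450,16 455,13 458,1 463,1 468,0 474,-0 480,1 485,2 491,2 496,1 502,0 507,-1
206 470,137 475,143 450,17 455,14 457,1 463,0 468,1 474,1 480,1 485,1 490,-0 496,-1 501,-0 507,1
208 472,143 476,145 480,149 486,160 489,158 492,157 495,157 474,1 479,-0 485,1 490,1 496,1 501,0 507,1
210 435,1 476,146 483,165 487,165 490,165 493,163 496,163 499,162 479,1 485,0 490,0 496,2 501,0 507,1
212 435,1 480,164 484,167 488,169 491,169 494,168 496,166 499,164 501,155 504,152 490,1 496,-1 501,1 507,1
214 435,0 480,163 4
[... 399 characters left out ...]
519,172
222 434,0 443,15 484,168 488,171 491,172 494,170 497,171 501,175 504,175 507,178 490,1 495,1 516,177 519,176
224 436,10 443,15 484,168 488,172 491,172 494,171 498,179 501,177 504,177 507,180 510,181 514,182 516,180 519,176
226 436,11 443,17 448,14 488,173 491,172 493,169 467,1 473,0 504,176 507,180 511,182 514,185 516,182 519,178
228 437,14 443,16 448,13 486,164 489,166 493,166 467,1 473,1 479,2 484,0 511,184 514,183 516,181 507,1
230 437,14 443,16 447,13 486,164 490,167 492,165 467,0 473,0 478,0 484,-0 489,-0 514,184 501,-0 506,-1
[495.02028103 231.1972553  167.50812182] [492.19074706 231.72439066 169.12170774]
cassette [[377.2 233.3  27.3]
 [412.7 237.3  28.8]
 [442.  241.1  30.4]]
```

View pics/m.png

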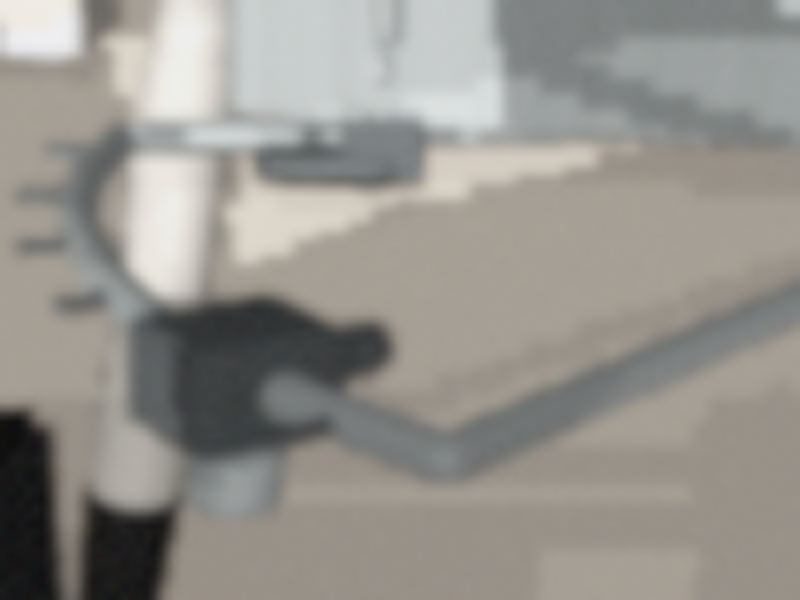

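Fit: yaw ≈ -0.055, bar mid ≈ (446, 336, 79), hinge ≈ (593, 328, 75), marker angle ≈ 0.73 rad. Next I move above the bar with the fingers part closed.

arm_command:
  rows:
    - [[0.7,-0.587,0,0,0,0.0092,-0.37],[0.7,-0.587,0,0,0,0.0092,-0.37],[0.7,-0.587,0,0,0,0.0092,-0.37],[0.7,-0.587,0,0,0,0.0092,-0.37],[0.7,-0.587,0,0,0,0.0092,-0.37],[0.7,-0.587,0.35,0,0,0.0092,-0.37],[0.7,-0.587,0.35,0,0,0.0092,-0.37],[0.7,-0.587,0.35,0,0,0.0092,-0.37]]

```text
t: 1.62
eef_pos: [447.7, 333.1, 349.6]
tcp_rot: [-3.137, 0.003, 1.511]
ft_force: [-0.5, 0.1, -0.2]
opening: 0.494
grip_force: 0.0
```

```bash
python3 - <<'E'
from h import *
n="wrist"; s,im,d,c=cam(n); print(s['t'],s['eef_pos'],s['tcp_rot'],s['opening'],s['ft_force']); save(f'pics/{n}2.png',im)
P=cloud(n,d,c,s); g=im.astype(int).mean(-1)
m=(d>0)&(g<60)&(abs(P[...,2]-82)<8)&(abs(P[...,0]-446)<25)&(abs(P[...,1]-336)<60)
b=P[m]; print(len(b),np.percentile(b,[2,50,98],axis=0).round(1))
print(cv2.fitLine(b[:,:2].astype(np.float32),cv2.DIST_HUBER,0,.01,.01).ravel())
E
```

```text
1.6167 [447.74654416 333.11064645 349.56494931] [-3.13694339  0.00339743  1.5112841 ] 0.49384420408013974 [-0.51905769  0.10710122 -0.19050884]
826 [[439.9 297.4  81.7]
 [445.1 339.5  83.8]
 [450.1 378.1  85.4]]
[6.1295047e-02 9.9811971e-01 4.4509973e+02 3.3896881e+02]
```

View pics/wrist2.png

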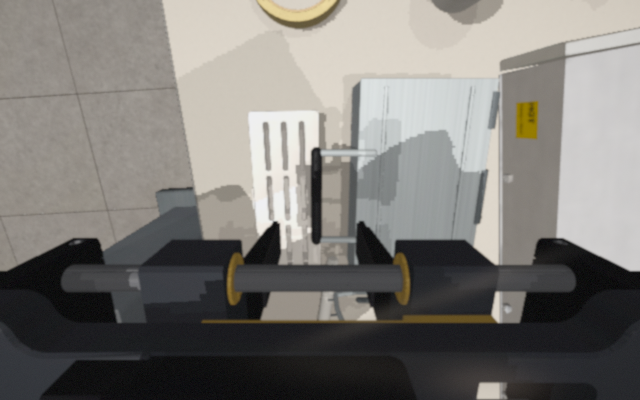

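The bar (317,150–240) lies between the fingers. Wait for the opening to reach about 0.32, then descend onto it.

arm_command:
  rows:
    - [[0.03,-0.013,0,0,0,0,-0.37],[0.03,-0.013,0,0,0,0,-0.37],[0.03,-0.013,0,0,0,0,-0.37],[0.03,-0.013,0.2,0,0,0,-0.37],[0.03,-0.013,0.4,0,0,0,-0.37],[0.03,-0.013,0.55,0,0,0,-0.37],[0.03,-0.013,0.66,0,0,0,-0.37],[0.03,-0.013,0.66,0,0,0,-0.37],[0.03,-0.013,0.66,0,0,0,-0.37]]

```text
t: 2.42
eef_pos: [445.5, 339.2, 253.6]
tcp_rot: [-3.141, 0.0, 1.513]
ft_force: [0.9, 0.5, 0.5]
opening: 0.313
grip_force: 0.0
```

arm_command:
  rows:
    - [[0,0,0,0,0,0,-1],[0,0,0,0,0,0,-1],[0,0,0,0,0,0,-1],[0,0,0,0,0,0,-1],[0,0,0,0,0,0,-1],[0,0,0,0,0,0,-1],[0,0,0,0,0,0,-1],[0,0,0,0,0,0,-1]]

```text
t: 3.08
eef_pos: [445.1, 339.3, 253.8]
tcp_rot: [3.141, -0.0, 1.513]
ft_force: [-4.5, 1.4, 6.7]
opening: 0.098
grip_force: 30.0
```

arm_command:
  rows:
    - [[0,0.007,-0.098,0,0,0,-1],[0,0.025,-0.194,0,0,0,-1],[0,0.052,-0.289,0,0,0,-1],[0,0.088,-0.379,0,0,0,-1],[0,0.133,-0.467,0,0,0,-1],[0,0.186,-0.549,0,0,0,-1],[0,0.216,-0.588,0,0,0,-1],[0,0.216,-0.588,0,0,0,-1],[0,0.216,-0.588,0,0,0,-1]]

```text
t: 3.83
eef_pos: [475.7, 337.5, 341.6]
tcp_rot: [-3.136, 0.001, 1.513]
ft_force: [-18.1, 5.9, 7.2]
opening: 0.094
grip_force: 30.0
```

```bash
python3 - <<'E'
from h import *
print(state()['eef_pos'],state()['ft_force'],state()['opening'])
out=[]
for n,(r0,c0) in (("scene",(130,235)),("side",(160,290))):
    s,im,d,c=cam(n); np.savez(f'{n}3.npz',im=im,d=d,P=cloud(n,d,c,s))
    out.append(cv2.resize(im[r0:r0+75,c0:c0+100],None,fx=4,fy=4,interpolation=cv2.INTER_CUBIC))
    out.append(cv2.resize(im[r0:r0+75,c0:c0+100],None,fx=4,fy=4,interpolation=cv2.INTER_CUBIC)) if 0 else None
    out=[o for o in out if o is not None]
save('pics/both3.png',np.hstack(out))
E
```

```text
[475.72157366 337.4970992  341.57005124] [-18.05288228   5.90235043   7.20960215] 0.09425663448695472
```

View pics/both3.png

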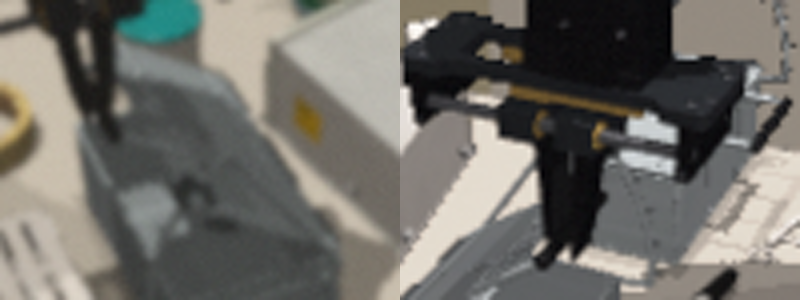

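The lid is up on both views (scene crop left: marker around (195,195)/4 → pixel (284,179) next to the lid edge; pointer just below). I'll measure the lid angle from depth.

```bash
cat > ang.py <<'E'
from h import *
s=state(); print(s['eef_pos'],s['ft_force'])
ax=np.array([.9985,-.0565]); ay=np.array([.0565,.9985])
H=np.array([593.,328.])
for n in ("scene","side","wrist"):
    s,im,d,c=cam(n); P=cloud(n,d,c,s)
    X=(P[...,:2]-H)@ax; Y=(P[...,:2]-H)@ay; Z=P[...,2]-75
    m=(d>0)&(X>-100)&(X<-5)&(abs(Y)<95)&(Z>2)&(Z<100)&(abs(np.arctan2(Z,-X)-.72)<.25)
    x,z=-X[m],Z[m]
    if m.sum()>100:
        A=np.c_[x,np.ones_like(x)]; k=np.ones(len(x),bool)
        for _ in range(6):
            p=np.linalg.lstsq(A[k],z[k],rcond=None)[0]; r=z-A@p; k=abs(r)<4
        print(n,m.sum(),k.sum(),'theta',np.arctan(p[0]).round(3),'offset@hinge',p[1].round(1),'at x=80:',(p[0]*80+p[1]).round(1))
    # right-edge strip: pointer & marker
    g=im.astype(int).mean(-1)
    e=(d>0)&(Y<-97)&(Y>-125)&(X>-125)&(X<-60)&(Z>40)&(Z<120)
    vv,uu=np.nonzero(e)
    rad=np.hypot(X[e],Z[e]); th=np.arctan2(Z[e],-X[e])
    for a,b in ((95,104),(104,108),(108,112),(112,116),(116,122),(122,134)):
        q=(rad>=a)&(rad<b)
        if q.any(): print('  r',a,b,[(int(u),int(v),round(float(t),3),int(y)) for u,v,t,y in zip(uu[q],vv[q],th[q],Y[e][q])][:14])
    cr=im[165:200,260:310] if n=="scene" else None
    if cr is not None: save('pics/sc_%d.png'%int(s['t']*100),cv2.resize(cr,None,fx=12,fy=12,interpolation=cv2.INTER_CUBIC))
E
python3 ang.py; ls pics
```

```text
[475.5532716  337.57709824 341.29040758] [-17.82218278   5.01694319   6.31047886]
scene 967 944 theta 0.613 offset@hinge 2.0 at x=80: 58.2
  r 95 104 [(297, 174, 0.948, -108), (287, 183, 0.615, -100), (288, 183, 0.621, -99), (289, 183, 0.619, -98), (288, 184, 0.634, -107), (290, 184, 0.629, -103), (288, 185, 0.62, -109), (289, 185, 0.632, -110), (290, 185, 0.633, -109), (291, 185, 0.636, -108), (289, 186, 0.607, -110), (290, 186, 0.612, -109), (290, 187, 0.593, -111)]
  r 104 108 [(286, 182, 0.619, -97), (285, 183, 0.606, -100), (286, 183, 0.617, -101), (287, 184, 0.634, -108), (287, 185, 0.615, -109), (287, 186, 0.607, -112), (288, 186, 0.61, -111)]
  r 108 112 [(296, 172, 0.97, -109), (297, 172, 0.985, -110), (296, 173, 0.954, -109), (297, 173, 0.97, -111), (286, 185, 0.61, -109)]
  r 112 116 [(296, 171, 0.984, -109), (295, 172, 0.958, -110), (288, 179, 0.752, -108), (287, 180, 0.725, -109), (288, 180, 0.736, -109)]
  r 116 122 [(293, 169, 0.971, -106), (294, 170, 0.972, -108), (295, 170, 0.983, -107), (294, 171, 0.958, -109), (295, 171, 0.973, -110), (287, 176, 0.797, -108), (287,
[... 292 characters left out ...]
 0.963, -109), (294, 169, 0.987, -109), (288, 170, 0.898, -105), (289, 170, 0.914, -108), (290, 170, 0.931, -111)]
side 678 664 theta 0.611 offset@hinge 3.5 at x=80: 59.5
  r 122 134 [(342, 198, 0.706, -98), (343, 198, 0.696, -99), (341, 199, 0.696, -101), (342, 199, 0.682, -103), (343, 199, 0.674, -102), (344, 199, 0.669, -100), (341, 200, 0.676, -101), (343, 200, 0.658, -101), (344, 200, 0.647, -103), (345, 200, 0.637, -103), (344, 201, 0.628, -103), (345, 201, 0.616, -105), (345, 202, 0.606, -101), (346, 202, 0.592, -104)]
wrist 15645 15369 theta 0.612 offset@hinge 2.2 at x=80: 58.3
both3.png
m.png
sc_393.png
scene0.png
scenecrop.png
side0.png
sidecrop.png
wrist0.png
wrist1.png
wrist2.png
```

All three cameras give lid θ = 0.612. The marker is about 0.115 rad higher, so the target is ≈ 0.727.

arm_command:
  rows:
    - [[0,0.02,-0.03,0,0,0,-1],[0,0.04,-0.06,0,0,0,-1],[0,0.06,-0.087,0,0,0,-1],[0,0.06,-0.087,0,0,0,-1],[0,0.06,-0.087,0,0,0,-1],[0,0.06,-0.087,0,0,0,-1]]

```text
t: 4.58
eef_pos: [485.4, 337.0, 354.1]
tcp_rot: [-3.137, 0.001, 1.513]
ft_force: [-10.8, 3.6, 1.4]
opening: 0.096
grip_force: 30.0
```

```bash
python3 ang.py; ls -t pics|head -1
```

```text
[485.35450964 336.95328587 354.06359452] [-10.80286119   3.61650769   1.40161653]
scene 811 778 theta 0.722 offset@hinge 2.2 at x=80: 72.6
  r 95 104 [(297, 174, 0.947, -108), (290, 179, 0.734, -99), (291, 179, 0.736, -97), (291, 180, 0.726, -100), (292, 180, 0.746, -103), (291, 181, 0.727, -106), (292, 181, 0.737, -106), (293, 181, 0.741, -105), (291, 182, 0.715, -109), (292, 182, 0.732, -110), (293, 182, 0.741, -110), (291, 183, 0.699, -110), (292, 183, 0.714, -112), (293, 183, 0.717, -110)]
  r 104 108 [(297, 173, 0.966, -108), (288, 178, 0.729, -97), (289, 178, 0.741, -98), (289, 179, 0.734, -102), (289, 180, 0.729, -105), (290, 180, 0.741, -106), (290, 181, 0.73, -109), (289, 182, 0.695, -108), (290, 182, 0.708, -109)]
  r 108 112 [(297, 172, 0.982, -108), (296, 173, 0.956, -111), (289, 181, 0.723, -109)]
  r 112 116 [(295, 170, 0.982, -107), (296, 171, 0.983, -108), (295, 172, 0.959, -111), (296, 172, 0.973, -111), (288, 179, 0.749, -108), (287, 180, 0.73, -110), (288, 180, 0.739, -110)]
  r 116 122 [(293, 170, 0.96, -109), (294, 170, 0.976, -111), (294, 171, 0.956, -108), (295
[... 503 characters left out ...]
8, 193, 0.978, -100), (336, 199, 0.749, -103), (336, 200, 0.728, -104), (336, 201, 0.709, -103)]
  r 112 116 [(336, 198, 0.766, -105), (337, 198, 0.755, -103)]
  r 116 122 [(338, 198, 0.744, -103), (337, 199, 0.74, -100), (338, 199, 0.725, -103), (339, 199, 0.717, -100)]
  r 122 134 [(338, 192, 0.842, -103), (339, 192, 0.829, -104), (338, 193, 0.829, -100), (339, 193, 0.814, -104), (340, 193, 0.802, -104), (339, 194, 0.802, -100), (340, 194, 0.789, -101), (345, 194, 0.718, -119), (338, 195, 0.799, -99), (339, 195, 0.787, -98), (340, 195, 0.775, -99), (337, 196, 0.794, -100), (338, 196, 0.782, -99), (339, 196, 0.773, -97)]
wrist 12965 12580 theta 0.72 offset@hinge 2.2 at x=80: 72.4
sc_458.png
```

View pics/sc_458.png

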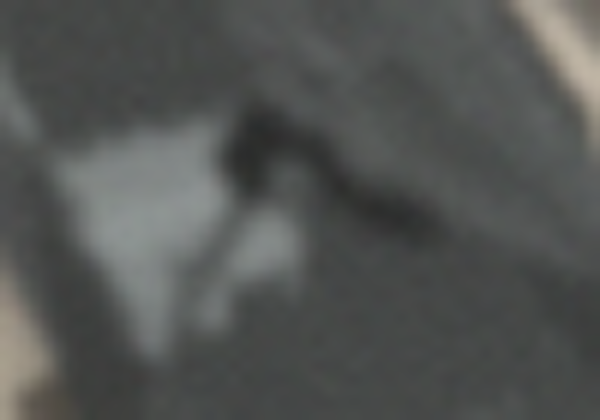

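```bash
python3 - <<'E'
from h import *
s=state(); print(s['t'],s['eef_pos'],s['ft_force'],s['qvel'].round(3),s['grip_force'])
s,im,d,c=cam("scene"); f=np.load('scene0.npz')
df=np.abs(im.astype(int)-f['im']).mean(-1)[100:380,200:420]; 
save('pics/diff.png',np.repeat(np.clip(df*3,0,255).astype(np.uint8)[...,None],3,2))
# marker shift check: dark block centroid before/after
P=cloud("scene",d,c,s)
for Q,i in ((f['P'],f['im']),(P,im)):
    m=(abs(Q[...,0]-489)<14)&(abs(Q[...,1]-226)<16)&(abs(Q[...,2]-165)<14)&(i.astype(int).mean(-1)<110); m[:, :270]=0
    print(m.sum(),Q[m].mean(0).round(1))
E
```

```text
4.7333 [485.33921822 336.97964632 354.02804338] [-11.11374825   3.16015958   1.90779778] [-0.001  0.001  0.     0.    -0.    -0.   ] 30.008155703544617
37 [489.7 221.1 164.3]
82 [490.9 221.6 164.9]
```

The marker block (250,150) and the lid's pointer (400,210) form one continuous line, so they are level. The marker hasn't moved and the arm is still.

```bash
python3 -c "
from cell import *
print(job_done())"
```

```text
the job is handed in; nothing more can be done
None
```

I lifted the left box's lid (the one with the cassette in front) to about 0.72 rad, with its pointer within an estimated 2 mm of the marker. The gripper was holding it steady when I handed the job in; no verdict came back.

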